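Hold the laser's recessed reset down with a stylus

TASK

Take the stylus (the slim, straight-handled tool) out of the tool rack by its handle, gripping it lightly because the handle is thin-walled, and reach its tip down through the collared hole of the laser controller to press the recessed reset button gently. Finish while holding: the program ends with the stylus still in the gripper and the reset button held down. Do not press the button in the other, uncollared hole, and leave the other tools and the parts on the bench where they are.

Things in the scene. Friction and masses are not known exactly. Their poses are not given: they have to be found in the camera images.
- controller: Laser controller, a grey-topped box fixed to the bench, 180 (x) x 220 (y) mm, flat deck 80 mm above the bench; origin at the centre of its underside, z up. Two vertical round holes in the deck, 19 mm wide, at x = -35 mm: the collared reset hole at y = +50 mm, a flush one at y = -50 mm. Display, keys and knob at x = +25 to +75 mm stand up to 96 mm above the bench.
- reset_mouth (a point): Centre of the mouth of the reset hole, level with the rim of its raised collar (35 mm outside, 19 mm inside, 6 mm above the deck), 86 mm above the bench. The hole runs straight down, walled for 30 mm; the reset button's flat top, 19 mm wide, is centred 31 mm below this point when not pressed.
- other_mouth (a point): Centre of the mouth of the second hole, 19 mm wide, flush with the deck (80 mm above the bench), no collar. Under it, 25 mm down, is a like button that must not be pressed.
- reset (a joint): Reset button travel in m: 0 up, 0.010 fully down. Spring: about 2.1 N to start it, 4.6 N at 5 mm, 7 N fully down; it springs back when let go. It counts as held down from 5 mm.
- other (a joint): Travel in m of the second button, in the flush hole without collar: same button and spring. Must not be pressed.
- rack: Open dark steel tool rack fixed to the bench, 60 (x) x 220 (y) mm; origin at the centre of its underside. Its top plate is 75 mm above the bench, 12 mm thick, with three holes in a row along its y axis (y = -65, 0, +65 mm, x = 0). One tool hangs upright in each hole, tip down, in any order; each can be drawn straight up.
- stylus_grip (a point): Centre of the stylus's handle, where to grip; at the start 110 mm above the bench, 35 mm above the rack's plate. The handle is a plain straight aluminium tube, 18 mm diameter, 70 mm long (35 mm up and down from here), the slimmest and tallest in the rack. It is thin-walled: it dents if the fingers' forces on it add up to more than 150 N (75 N a finger).
- stylus_tip (a point): End of the stylus's round steel shank (6 mm diameter, 65 mm long, below the handle), 100 mm below the handle's centre along the axis.
- stylus: The same stylus, 40 to 85 g; origin at the end of its shank, z along its axis towards the handle, upright at the start. Pushing it against the controller or a button with more than 20 N does damage.
- screwdriver: Bystander in the rack: screwdriver with a bulging black handle of 32 mm diameter, top 142 mm above the bench; origin at the end of its shank.
- spinner: Bystander in the rack: nut driver with a square wooden handle 26 x 26 mm, 50 mm long, top 125 mm above the bench; origin at the end of its shank.
- nozzle: Bystander: brass nozzle standing on the bench, 28 mm diameter, 38 mm high; origin at the centre of its underside.
- coupon: Bystander: flat steel plate lying on the bench, 50 x 30 x 12 mm; origin at the centre of its underside.
- jar: Bystander: small closed jar, 36 mm diameter, 50 mm high; origin at the centre of its underside.
- angle: Bystander: steel angle piece, 60 x 50 x 56 mm high, towards the back of the bench; origin at the centre of its foot.
- collar: Bystander: loose steel ring, 50 mm diameter, 20 mm high, towards the back of the bench; origin at the centre of its underside.
Things that resemble listed ones, but are neither listed nor needed, are in the scene too. There is more than one size of the stylus; the job needs the middle-sized.

How it is judged:
On the way:
1. the stylus is drawn out of the rack, held by the fingers (contact force between the fingers and stylus above 2 N and z of stylus_tip in the frame of rack above 0.08 m), for 0.2 s.
At the end, for the whole second after the job is handed in: The stylus, gripped by its handle (grasp point within 45 mm of its centre), holds the reset button at least 5 mm down (of 10) through the collared hole, pushing with over 2 N; the other button is less than 3 mm down; no bystander has moved more than 30 mm (value of joint reset above 0.005 m and contact force between stylus and controller above 2 N and contact force between the fingers and stylus above 2 N and distance between the grasp point and stylus_grip below 0.045 m and horizontal distance between stylus_tip and reset_mouth below 0.0095 m and z of stylus_tip in the frame of controller below 0.052 m and value of joint other below 0.003 m and distance of each of screwdriver, spinner, nozzle, coupon, jar, angle, collar from where it was at the start of the episode below 0.03 m); the arm keeps its last pose, push and grip.
It fails at once if the fingers squeeze the stylus with more than 150 N in all (75 N a finger) (contact force between the fingers and stylus above 150 N).
It fails at once if the stylus is pushed against the controller or a button with more than 20 N (contact force between stylus and controller above 20 N).
It fails at once if the other button is pressed (value of joint other above 0.003 m).
It fails at once if a bystander (another tool or a part on the bench) is moved more than 30 mm (distance of any of screwdriver, spinner, nozzle, coupon, jar, angle, collar from where it was at the start of the episode above 0.03 m).
It also fails if it takes over 45 s, if anything falls off the work surface, if the arm or the gripper's body presses on something with over 40 N, if the wrist force passes 120 N, or if a joint passes its speed limit or range.

ROBOT

A 6-joint arm with a two-finger parallel gripper is mounted at the origin on the work surface. World frame = base frame: x ahead of the robot, y to its left, z up, the work surface at z = 0. Lengths are in m, angles in rad, forces in N, time in s.
With the tool pointing down it reaches from about 0.35 to 0.975 m from the base axis. Payload 4.9 kg.
Tool frame: the origin (TCP) lies at the very end of the fingers, on their centre line; the grasp point (between the pads) lies 19 mm behind it; z points along the fingers, y is the line along which they close (so a half turn about z gives the same grasp; the last joint's range is limited). The gripper opens to 85 mm and grips with 20 to 120 N. Pads are 22 mm wide; open, the fingers measure 114 mm over their backs; the gripper's body (76 mm by 85 mm) begins 54 mm behind the grasp point. The pads swing forward as they close: fully open they stand 13 mm farther back than shut.
Start: joints at [1.127, 0.053, 1.613, -0, 1.476, -0.119], TCP at [0.199, 0.592, 0.205] pointing down, gripper open.
Joint ranges: [-3.01, 3.01], [-1.01, 2.22], [0.06, 2.58], [-1.02, 4.17], [0.09, 2.62], [-3.14, 3.14]. Speed limits (rad/s): [2.57, 2.57, 3.14, 3.14, 3.14, 3.14].

INTERFACE

Orientations are given as a rotation vector (axis times angle).
In Python, from station import * gives the robot as it stands.
- The arm moves only by the shell command python3 -m crank 'ROWS' [OPENING] [FORCE]. ROWS is JSON, a list of rows, each an object with "offset": the shift along the tool's x, y, z in m, a list of three; "twist": the turn, a rotation vector about the tool's x, y, z in degrees, a list of three. In form: [{"offset": [x, y, z], "twist": [rx, ry, rz]}, ...]. A call has 1 to 20 rows; each row is the pose to reach, as a shift and turn from the pose commanded when the call began, along the tool's axes at that moment; what a row does not reach only later rows make up. A row lasts 1/8 s, in which the tool goes at most 62.5 mm and 10.7 degrees, less where a joint would pass 70% of its speed; a pose out of reach is approached as far as the arm can. A call with a gripper value outside its range is refused whole. OPENING is the opening, from 0 (shut) to 1 (fully open), set as the call begins (- or left out, the last holds). The fingers move at their own pace and stop on an object; FORCE is the grip in N (left out, the last holds). Time passes only in rows, so rows that repeat a pose let the fingers close. It gives the time, the measured TCP pose, the force, the opening and the grip force at its end, in the units of the state.
- get_obs(): the state, without advancing time (a new reading comes with each control period).
- get_image(name): name is "side" or "top" or "wrist"; returns the picture (480x640x3 uint8, red, green, blue); there is no depth.
- get_calibration(name): a dict with "intrinsics" (3x3 intrinsics, pixels), "world_from_camera" (4x4, takes a point from camera to world coordinates); the wrist camera has in their place "tool_from_camera" (4x4, takes a point from camera to tool coordinates, whose origin is the TCP and whose axes are the flange's). Camera axes: x right, y up, looking along -z (the intrinsics and any distortion apply to the point x, -y, -z); pixel columns grow to the right and rows downward; lengths in m; the calibration is good to about 2 mm. A picture is of the moment at which its call begins: read the wrist's pose just before it. get_calibration takes no time and is no camera call.
- finish_job(): hands the job in; it is judged then, once.
Trained networks look in the newest picture that a camera, given by its name, has taken for a name from the list of things; names that differ only in an ending like _2 or _b are one class to them, and where a whole thing is asked for, a point or a joint stands for the part that bears it (a point fixed in the world has none). Each returns a list of dicts, best first, with "confidence" (0 to 1); they miss things now and then, are a little off and sometimes report something else, mostly with a low value. They report only what shows in the picture. A call takes as long as a camera call. They do not tell look-alikes from the thing itself.
- cut_out(query, camera): "region" (480x640 bool, what is visible of it) and "rect" ([centre column, centre row, width, height] in pixels, round what is visible of it).
The state is a dict: "t": time; "q": joint angles; "dq": joint speeds; "effort": joint torques, N m; "tool_pos": TCP position; "tool_rot": TCP orientation; "contact_force": force on the tool from outside, world axes, zero at the start; "wrist_torque": the same for the moment, N m; "opening": finger opening in m; "grip_force": force on a finger pad.
Only numpy, scipy, OpenCV 4.12 (cv2) and the standard library are available. Lean on these libraries where they do the work, as an engineer would, in place of code of your own. Each camera call takes 0.05 s, during which the arm holds its last target. There are 200 camera calls.

## Working session

There is one attempt and no reset: what is moved stays moved. The work goes in short steps, Python scripts to look and compute and a shell command to move; the robot and the scene stay as the last step left them, time stands still between calls to the robot, and variables do not carry over. Pictures are saved under pics/ and viewed, at most 10 in all, crops included, and the job is handed in when it is done.

```bash
mkdir -p pics; ls; cat > h.py <<'E'
from station import *
import numpy as np, cv2
def save(name,fn):
    im=get_image(name); cv2.imwrite('pics/'+fn,im[:,:,::-1]); return im
E
python3 - <<'E'
from h import *
a=save('top','top0.png'); b=save('side','side0.png')
cv2.imwrite('pics/both.png',cv2.resize(np.hstack([a,b])[:,:,::-1],(800,300)))
for n in('top','side','wrist'):print(n,{k:np.round(v,4).tolist() for k,v in get_calibration(n).items()} )
for cam in('top','side'):
  get_image(cam)
  for q in('stylus','rack','controller','screwdriver','spinner','reset_mouth'):
    try: print(cam,q,[(round(r['confidence'],2),np.round(r['rect']).tolist()) for r in cut_out(q,cam)[:5]])
    except Exception as e: print(cam,q,e)
print(get_obs())
E
```

```text
pics
top {'intrinsics': [[442.0519, 0.0, 308.5026], [0.0, 442.0519, 236.758], [0.0, 0.0, 1.0]], 'world_from_camera': [[0.0272, 0.9936, -0.1092, 0.4752], [-0.9996, 0.0267, -0.0056, 0.002], [-0.0026, 0.1094, 0.994, 0.8759], [0.0, 0.0, 0.0, 1.0]]}
side {'intrinsics': [[501.0533, 0.0, 322.4275], [0.0, 501.0533, 245.457], [0.0, 0.0, 1.0]], 'world_from_camera': [[0.9914, 0.0954, -0.0895, 0.4536], [-0.1308, 0.7274, -0.6736, -0.7265], [0.0008, 0.6795, 0.7337, 0.8734], [0.0, 0.0, 0.0, 1.0]]}
wrist {'intrinsics': [[399.3073, 0.0, 321.6552], [0.0, 399.3073, 241.2135], [0.0, 0.0, 1.0]], 'tool_from_camera': [[-0.0001, 0.9518, 0.3067, 0.0789], [1.0, -0.0, 0.0004, -0.0001], [0.0004, 0.3067, -0.9518, -0.1685], [0.0, 0.0, 0.0, 1.0]]}
top stylus [(0.96, [466.0, 338.0, 45.0, 26.0]), (0.66, [470.0, 281.0, 21.0, 12.0]), (0.45, [487.0, 325.0, 21.0, 9.0])]
top rack [(0.96, [425.0, 278.0, 131.0, 48.0])]
top controller [(0.97, [171.0, 241.0, 154.0, 129.0])]
top screwdriver [(0.91, [398.0, 274.0, 21.0, 20.0]), (0.3, [316.0, 213.0, 16.0, 25.0])]
top spinner [(0.87, [431.0, 277.0, 22.0, 18.0]), (0.45, [173.0, 2
[... 588 characters left out ...]
 12.0])]
{'t': 0.8, 'q': array([ 1.12701171e+00,  5.26239093e-02,  1.61285710e+00, -5.05509386e-06,
        1.47600515e+00, -1.19005468e-01]), 'dq': array([ 4.29597799e-04, -9.30989765e-05, -1.11668671e-04,  9.01607598e-04,
        1.25553960e-03, -1.80024907e-03]), 'effort': array([-7.21541619e-04, -3.93652439e+01, -3.70436382e+01, -3.36747898e-04,
        5.10558639e-04, -1.54809260e-05]), 'tool_pos': array([0.19944205, 0.59232548, 0.20537645]), 'tool_rot': array([5.07916351e-01, 3.10022728e+00, 1.58508589e-04]), 'contact_force': array([ 0.90722214, -0.54016264, -0.0425684 ]), 'wrist_torque': array([-0.01424682,  0.03895451, -0.01875154]), 'grip_force': 0.0, 'opening': 0.08548191965445114}
```

View pics/top0.png

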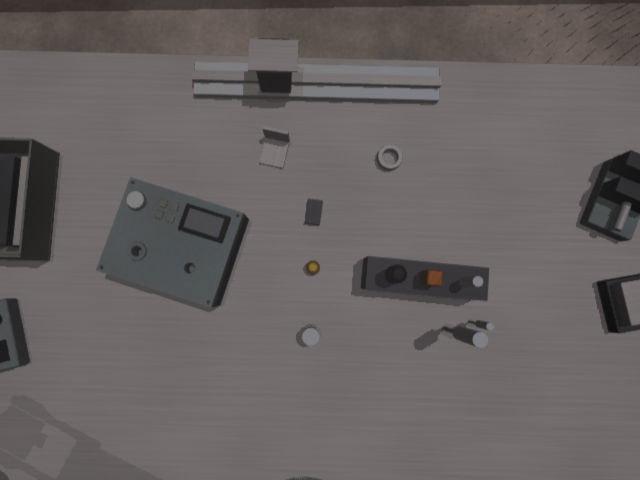

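View pics/side0.png

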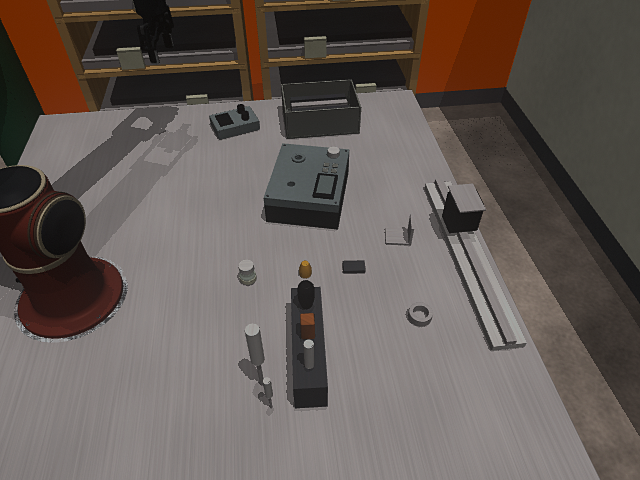

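Candidates for the stylus: the slim one in the rack (top view 478,281; side 308,355), a bigger one on the bench (480,340; 254,345), and a small one on the bench (490,326; 267,386). I choose the middle-sized one in the rack. The collared hole is at top-view (138,251) and the flush one at (190,268).

```bash
cat >> h.py <<'E'
from scipy.spatial.transform import Rotation as R
def cam(name,o=None):
    c=get_calibration(name); K=c['intrinsics']
    if name!='wrist': return K,c['world_from_camera']
    T=np.eye(4); T[:3,:3]=R.from_rotvec(o['tool_rot']).as_matrix(); T[:3,3]=o['tool_pos']
    return K,T@c['tool_from_camera']
def ray(K,T,u,v):
    d=np.array([(u-K[0,2])/K[0,0],-(v-K[1,2])/K[1,1],-1]); return T[:3,3],T[:3,:3]@d
def atz(K,T,u,v,z):
    p,d=ray(K,T,u,v); return p+d*(z-p[2])/d[2]
def proj(K,T,P):
    q=T[:3,:3].T@(np.asarray(P)-T[:3,3]); return K[0,2]+K[0,0]*q[0]/-q[2],K[1,2]+K[1,1]*q[1]/q[2]
def tri(rays):
    A=0;b=0
    for p,d in rays:
        d=d/np.linalg.norm(d);M=np.eye(3)-np.outer(d,d);A=A+M;b=b+M@p
    return np.linalg.solve(A,b)
def intool(o,P):  # world point in tool frame
    return R.from_rotvec(o['tool_rot']).as_matrix().T@(np.asarray(P)-o['tool_pos'])
E
python3 - <<'E'
from h import *
t=cam('top');s=cam('side')
for n,u,v,z in[('stylus',478,281,.145),('driver',397,273,.142),('spinner',435,278,.125),('collar',138,251,.086),('flush',190,267,.08)]:print(n,atz(*t,u,v,z).round(4))
for n,u,v,z in[('stylus',309,343,.145),('collar',298,158,.086),('flush',291,184,.08)]:print('side',n,atz(*s,u,v,z).round(4))
print('big',tri([ray(*t,481,340),ray(*s,253,328)]).round(3),'small',tri([ray(*t,490,327),ray(*s,266,380)]).round(3))
o=get_obs();print(R.from_rotvec(o['tool_rot']).as_matrix().round(3))
E
```

```text
stylus [ 0.4898 -0.2744  0.145 ]
driver [ 0.4994 -0.1419  0.142 ]
spinner [ 0.4933 -0.2094  0.125 ]
collar [0.5281 0.3114 0.086 ]
flush [0.5022 0.2181 0.08  ]
side stylus [ 0.4909 -0.2761  0.145 ]
side collar [0.5276 0.3065 0.086 ]
side flush [0.5012 0.2141 0.08  ]
big [ 0.401 -0.262  0.187] small [ 0.413 -0.311  0.101]
[[-0.948  0.319  0.   ]
 [ 0.319  0.948  0.   ]
 [-0.     0.    -1.   ]]
```

```bash
cat >> h.py <<'E'
def plan(P,yaw_deg=None):
    o=get_obs(); off=intool(o,P); m=R.from_rotvec(o['tool_rot']).as_matrix()
    y=np.degrees(np.arctan2(m[1,0],m[0,0])); print('off',off.round(4),'yaw',round(y,2),'twist z',None if yaw_deg is None else round(y-yaw_deg,2),'axis z',m[:,2].round(4))
E
python3 -c "
from h import *
plan([.515,.25,.24],86)"
```

```text
off [-0.4083 -0.2237 -0.0346] yaw 161.39 twist z 75.39 axis z [ 1.e-04  1.e-04 -1.e+00]
```

```bash
python3 -m crank '[{"offset":[-0.045,-0.025,-0.034],"twist":[0,0,9]},{"offset":[-0.09,-0.05,-0.034],"twist":[0,0,18]},{"offset":[-0.135,-0.075,-0.034],"twist":[0,0,27]},{"offset":[-0.18,-0.1,-0.034],"twist":[0,0,36]},{"offset":[-0.225,-0.125,-0.034],"twist":[0,0,45]},{"offset":[-0.27,-0.15,-0.034],"twist":[0,0,54]},{"offset":[-0.315,-0.175,-0.034],"twist":[0,0,63]},{"offset":[-0.36,-0.2,-0.034],"twist":[0,0,70]},{"offset":[-0.408,-0.224,-0.034],"twist":[0,0,75.4]},{"offset":[-0.408,-0.224,-0.034],"twist":[0,0,75.4]},{"offset":[-0.408,-0.224,-0.034],"twist":[0,0,75.4]},{"offset":[-0.408,-0.224,-0.034],"twist":[0,0,75.4]}]'
python3 - <<'E'
from h import *
o=get_obs();save('wrist','w1.png');k=cam('wrist',o)
print(proj(*k,[.5278,.309,.086]),proj(*k,[.502,.216,.08]))
plan([.48,-.25,.28],86)
E
```

```text
t: 2.3
tool_pos: [0.5138, 0.2508, 0.2394]
tool_rot: [-2.295, -2.144, -0.0]
contact_force: [-0.6, -0.1, -0.2]
opening: 0.0855
grip_force: 0.0
(np.float64(334.98008879035336), np.float64(138.75112997325542)) (np.float64(311.3201681706238), np.float64(250.37964481414696))
off [-5.02e-01  2.00e-04 -4.07e-02] yaw 86.11 twist z 0.11 axis z [ 1.e-04  2.e-04 -1.e+00]
```

View pics/w1.png

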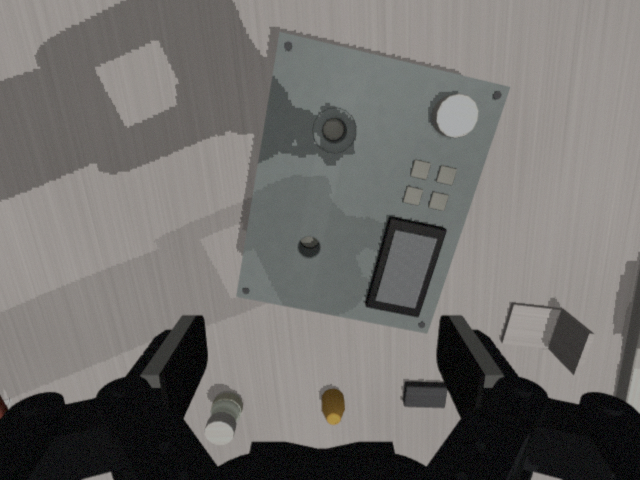

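The wrist view shows the collared reset hole at (335,129) and the flush hole at (309,246). The deck corners are at (278,29), (508,87), (428,331) and (238,297). Next I measure these and go to the rack.

```bash
python3 - <<'E'
from h import *
from scipy.optimize import least_squares
k=cam('wrist',get_obs())
c=atz(*k,335,129,.086);f=atz(*k,309,245.5,.08);print(c,f,np.linalg.norm((c-f)[:2]))
# joint fit of controller pose (x,y,yaw) from corners+holes, wrist, top, side
L={'wrist':[(-.09,.11,.08,278,29),(.09,.11,.08,508,87),(.09,-.11,.08,428,331),(-.09,-.11,.08,238,297),(-.035,.05,.086,335,129),(-.035,-.05,.08,309,245.5)],
'top':[(-.035,.05,.086,138,251),(-.035,-.05,.08,190,267.5)],'side':[(-.035,.05,.086,298,158),(-.035,-.05,.08,291,184)]}
for sel in(['wrist'],['top'],['side']):
  def res(x):
    r=[];C,S=np.cos(x[2]),np.sin(x[2])
    for n in sel:
      kk=k if n=='wrist' else cam(n)
      for a,b,z,u,v in L[n]: r+=list(np.subtract(proj(*kk,[x[0]+C*a-S*b,x[1]+S*a+C*b,z]),(u,v)))
    return np.array(r)
  s=least_squares(res,[.54,.25,-.3]);x=s.x;C,S=np.cos(x[2]),np.sin(x[2])
  print(sel,x.round(4),np.abs(s.fun).max().round(2),'reset',(x[0]-C*.035-S*.05).round(4),(x[1]-S*.035+C*.05).round(4))
E
python3 -m crank '[{"offset":[-0.05,0,-0.04],"twist":[0,0,0]},{"offset":[-0.1,0,-0.04],"twist":[0,0,0]},{"offset":[-0.15,0,-0.04],"twist":[0,0,0]},{"offset":[-0.2,0,-0.04],"twist":[0,0,0]},{"offset":[-0.25,0,-0.04],"twist":[0,0,0]},{"offset":[-0.3,0,-0.04],"twist":[0,0,0]},{"offset":[-0.35,0,-0.04],"twist":[0,0,0]},{"offset":[-0.4,0,-0.04],"twist":[0,0,0]},{"offset":[-0.45,0,-0.04],"twist":[0,0,0]},{"offset":[-0.5,0,-0.04],"twist":[0,0,0]},{"offset":[-0.5,0,-0.04],"twist":[0,0,0]},{"offset":[-0.5,0,-0.04],"twist":[0,0,0]},{"offset":[-0.5,0,-0.04],"twist":[0,0,0]}]' 0.5 20
python3 - <<'E'
from h import *
o=get_obs();im=save('wrist','w2.png');k=cam('wrist',o)
print(proj(*k,[.490,-.2745,.145]),[(round(r['confidence'],2),np.round(r['rect']).tolist()) for r in cut_out('stylus','wrist')])
E
```

```text
[0.52827645 0.31638189 0.086     ] [0.5003837 0.2206225 0.08     ] 0.09973898551427637
['wrist'] [ 0.5476  0.2585 -0.2754] 2.54 reset 0.5275 0.3161
['top'] [ 0.5483  0.255  -0.2804] 0.76 reset 0.5285 0.3128
['side'] [ 0.5481  0.2511 -0.2735] 0.52 reset 0.5279 0.3087
t: 3.98
tool_pos: [0.48, -0.2475, 0.2795]
tool_rot: [2.295, 2.145, 0.0]
contact_force: [0.1, -0.4, -0.0]
opening: 0.0429
grip_force: 0.0
(np.float64(336.751124994298), np.float64(249.6294838421201)) [(0.96, [332.0, 239.0, 23.0, 37.0]), (0.76, [260.0, 262.0, 19.0, 42.0]), (0.61, [223.0, 237.0, 63.0, 71.0])]
```

View pics/w2.png

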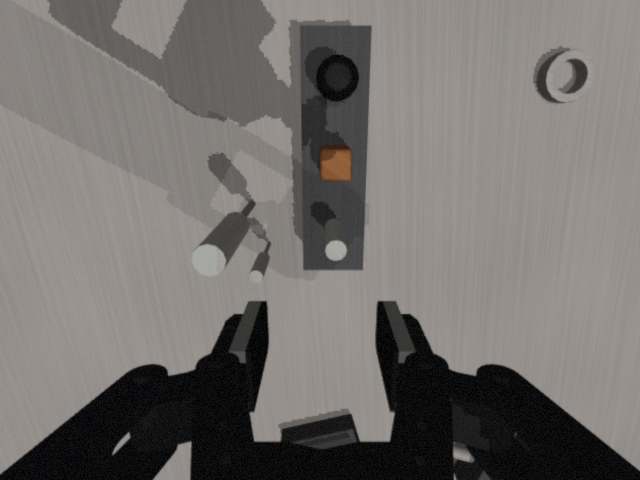

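The wrist view shows the rack stylus top at (336,250), the nut driver at (336,164) and the screwdriver at (337,78). The big look-alike is at (209,260) and the small one at (256,277), both on the bench. The rack one's 23 px width comes to 17.5 mm, which matches 18 mm. Now a close crop to check the choice.

```bash
python3 - <<'E'
from h import *
im=cv2.imread('pics/w2.png')
cv2.imwrite('pics/crop.png',cv2.resize(im[180:300,180:380],(800,480),interpolation=cv2.INTER_CUBIC))
k=cam('wrist',get_obs());print(atz(*k,336,250,.145))
plan([.490,-.2745,.19]);plan([.490,-.2745,.091])
E
```

```text
[ 0.48931603 -0.27503089  0.145     ]
off [-0.026   0.0118  0.0895] yaw 86.11 twist z None axis z [ 3.e-04 -1.e-04 -1.e+00]
off [-0.026   0.0117  0.1885] yaw 86.11 twist z None axis z [ 3.e-04 -1.e-04 -1.e+00]
```

View pics/crop.png

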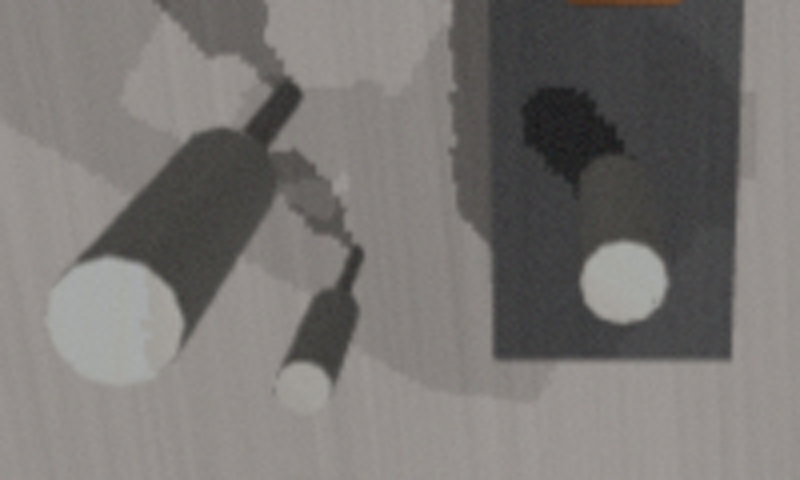

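The crop shows the rack stylus at crop (625,280), between the big (115,320) and small (303,388) look-alikes, so the choice is confirmed. Next is the descent.

```bash
python3 -m crank '[{"offset":[-0.013,0.006,0.03],"twist":[0,0,0]},{"offset":[-0.026,0.0115,0.06],"twist":[0,0,0]},{"offset":[-0.026,0.0115,0.09],"twist":[0,0,0]},{"offset":[-0.026,0.0115,0.09],"twist":[0,0,0]},{"offset":[-0.026,0.0115,0.09],"twist":[0,0,0]}]' 0.5 30
python3 -c "
from h import *
plan([.4898,-.2747,.091])
print(get_obs()['tool_pos'])"
```

```text
t: 4.7
tool_pos: [0.49, -0.2756, 0.1908]
tool_rot: [2.296, 2.142, 0.001]
contact_force: [-0.0, 0.2, 0.6]
opening: 0.0427
grip_force: 0.0
off [ 0.001  -0.0004  0.0998] yaw 86.04 twist z None axis z [ 0.0015 -0.0011 -1.    ]
[ 0.49000435 -0.27559827  0.19075799]
```

```bash
python3 -m crank '[{"offset":[0,0,0.03],"twist":[0,0,0]},{"offset":[0,0,0.06],"twist":[0,0,0]},{"offset":[0,0,0.085],"twist":[0,0,0]},{"offset":[0,0,0.099],"twist":[0,0,0]},{"offset":[0,0,0.099],"twist":[0,0,0]}]'
python3 -m crank '[{"offset":[0,0,0],"twist":[0,0,0]},{"offset":[0,0,0],"twist":[0,0,0]},{"offset":[0,0,0],"twist":[0,0,0]},{"offset":[0,0,0],"twist":[0,0,0]},{"offset":[0,0,0],"twist":[0,0,0]},{"offset":[0,0,0],"twist":[0,0,0]}]' 0 30
```

```text
t: 5.32
tool_pos: [0.4895, -0.2756, 0.0906]
tool_rot: [-2.297, -2.143, 0.0]
contact_force: [0.0, -0.3, 0.4]
opening: 0.0425
grip_force: 0.0
t: 6.08
tool_pos: [0.4903, -0.2765, 0.0921]
tool_rot: [2.296, 2.14, 0.001]
contact_force: [-0.4, 0.3, 5.8]
opening: 0.0167
grip_force: 29.6
```

```bash
python3 -m crank '[{"offset":[0,0,-0.015],"twist":[0,0,0]},{"offset":[0,0,-0.04],"twist":[0,0,0]},{"offset":[0,0,-0.065],"twist":[0,0,0]},{"offset":[0,0,-0.09],"twist":[0,0,0]},{"offset":[0,0,-0.115],"twist":[0,0,0]},{"offset":[0,0,-0.14],"twist":[0,0,0]},{"offset":[0,0,-0.165],"twist":[0,0,0]},{"offset":[0,0,-0.175],"twist":[0,0,0]},{"offset":[0,0,-0.175],"twist":[0,0,0]},{"offset":[0,0,-0.175],"twist":[0,0,0]}]'
python3 - <<'E'
from h import *
o=get_obs();save('wrist','w3.png');k=cam('wrist',o)
m=R.from_rotvec(o['tool_rot']).as_matrix();print('tip proj',proj(*k,o['tool_pos']+m@[0,0,.081]))
plan([.528,.314,.268])
E
```

```text
t: 7.32
tool_pos: [0.4888, -0.2753, 0.2638]
tool_rot: [-2.296, -2.141, 0.001]
contact_force: [-0.5, 0.1, -1.1]
opening: 0.0166
grip_force: 29.3
tip proj (np.float64(322.21415687874054), np.float64(238.44906158934407))
off [ 0.5906 -0.0021 -0.0035] yaw 85.99 twist z None axis z [-0.0021  0.0015 -1.    ]
```

View pics/w3.png

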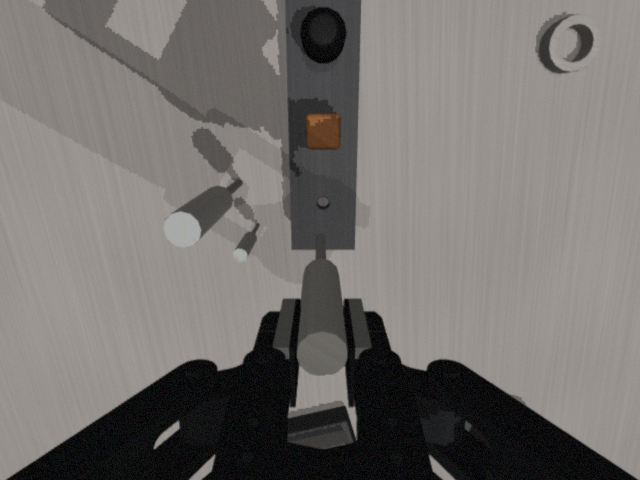

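The wrist view shows the stylus held upright with its tip at about (320,235), its rack hole empty and the other tools undisturbed. I now carry it over the controller and lower it to about 25 mm above the rim.

```bash
python3 -m crank '[{"offset":[0.025,0,0],"twist":[0,0,0]},{"offset":[0.075,0,0],"twist":[0,0,0]},{"offset":[0.125,0,0],"twist":[0,0,0]},{"offset":[0.175,0,0],"twist":[0,0,0]},{"offset":[0.225,0,0],"twist":[0,0,0]},{"offset":[0.275,0,0],"twist":[0,0,0]},{"offset":[0.325,0,0],"twist":[0,0,0]},{"offset":[0.375,0,0],"twist":[0,0,0]},{"offset":[0.425,0,0],"twist":[0,0,0]},{"offset":[0.475,0,0],"twist":[0,0,0]},{"offset":[0.525,-0.002,0],"twist":[0,0,0]},{"offset":[0.57,-0.002,0],"twist":[0,0,0]},{"offset":[0.59,-0.002,0.02],"twist":[0,0,0]},{"offset":[0.59,-0.002,0.045],"twist":[0,0,0]},{"offset":[0.59,-0.002,0.07],"twist":[0,0,0]},{"offset":[0.59,-0.002,0.07],"twist":[0,0,0]},{"offset":[0.59,-0.002,0.07],"twist":[0,0,0]},{"offset":[0.59,-0.002,0.07],"twist":[0,0,0]}]'
python3 - <<'E'
from h import *
o=get_obs();w=save('wrist','w4.png');k=cam('wrist',o)
t=save('top','t4.png')[:,:,::-1];s=save('side','s4.png')[:,:,::-1]
m=R.from_rotvec(o['tool_rot']).as_matrix();P=o['tool_pos']+m@[0,0,.081];print('tip',P,'proj',proj(*k,P),proj(*cam('side'),P))
print(proj(*k,[.528,.3128,.086]))
w=w[:,:,::-1]
a=cv2.resize(w[130:330,220:420],(400,400),interpolation=cv2.INTER_CUBIC)
b=cv2.resize(s[110:210,250:350],(400,400),interpolation=cv2.INTER_CUBIC)
cv2.imwrite('pics/m4.png',np.hstack([a,b]))
E
```

```text
t: 9.62
tool_pos: [0.5294, 0.313, 0.1968]
tool_rot: [2.298, 2.141, 0.003]
contact_force: [0.3, -1.0, -0.2]
opening: 0.0174
grip_force: 29.3
tip [0.52955037 0.31309136 0.11581577] proj (np.float64(322.21455695756515), np.float64(238.44834017513992)) (np.float64(298.10847794191784), np.float64(146.79770301020545))
(np.float64(319.9953254354261), np.float64(226.6670255016081))
```

View pics/m4.png

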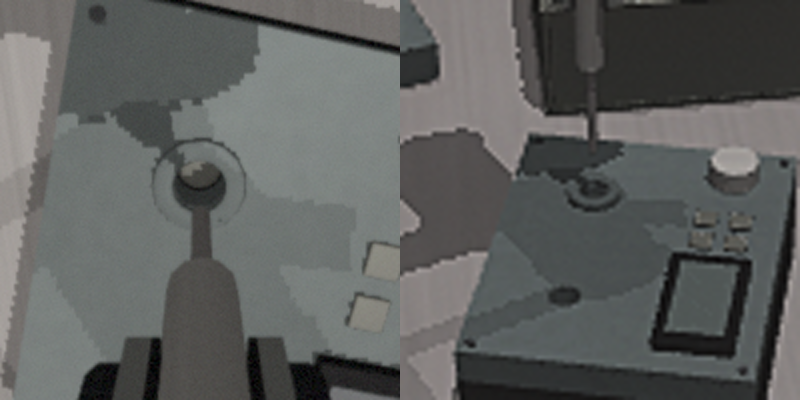

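Left crop (wrist view): the tip is at pixel (320.5,232.5) and the collar mouth centre at (319.5,222). Right crop (side view): the tip is at (298.5,147.5) and the mouth at (298.7,156.8). I use the tip as a local anchor to cancel camera bias.

```bash
python3 - <<'E'
from h import *
o=get_obs();m=R.from_rotvec(o['tool_rot']).as_matrix();P=o['tool_pos']+m@[0,0,.081]
for n,tip,mo in(('wrist',(320.5,232.5),(319.5,222)),('side',(298.5,147.5),(298.75,156.75))):
  k=cam(n,o);e=np.subtract(proj(*k,P),tip);q=atz(*k,*(mo+e),.086);print(n,e.round(1),q.round(4),'tip-seen',atz(*k,*tip,P[2]).round(4),'mouth raw',atz(*k,*mo,.086).round(4))
im=cv2.imread('pics/t4.png');cv2.imwrite('pics/t4c.png',cv2.resize(im[200:300,80:240],(800,500),interpolation=cv2.INTER_CUBIC))
print(proj(*cam('top'),P),proj(*cam('top'),P+[0,0,.135]))
E
```

```text
wrist [1.7 5.9] [0.5285 0.3119 0.086 ] tip-seen [0.5284 0.3173 0.1155] mouth raw [0.5276 0.3165 0.086 ]
side [-0.5 -0.6] [0.5289 0.3141 0.086 ] tip-seen [0.5303 0.3105 0.1155] mouth raw [0.53   0.3115 0.086 ]
(np.float64(130.43723151686638), np.float64(248.9788816336742)) (np.float64(92.22097000508393), np.float64(241.21515232046457))
```

```bash
python3 -m crank '[{"offset":[0,-0.001,0.01],"twist":[0,0,0]},{"offset":[0,-0.001,0.02],"twist":[0,0,0]},{"offset":[0,-0.001,0.025],"twist":[0,0,0]},{"offset":[0,-0.001,0.03],"twist":[0,0,0]},{"offset":[0,-0.001,0.035],"twist":[0,0,0]},{"offset":[0,-0.001,0.035],"twist":[0,0,0]}]'
python3 -m crank '[{"offset":[0,0,0.005],"twist":[0,0,0]},{"offset":[0,0,0.01],"twist":[0,0,0]},{"offset":[0,0,0.015],"twist":[0,0,0]},{"offset":[0,0,0.018],"twist":[0,0,0]},{"offset":[0,0,0.018],"twist":[0,0,0]},{"offset":[0,0,0.018],"twist":[0,0,0]}]'
python3 - <<'E'
from h import *
o=get_obs();w=save('wrist','w5.png');s=save('side','s5.png')
a=cv2.resize(w[130:330,220:420],(400,400),interpolation=cv2.INTER_CUBIC)
b=cv2.resize(s[110:210,250:350],(400,400),interpolation=cv2.INTER_CUBIC)
cv2.imwrite('pics/m5.png',np.hstack([a,b])[:,:,::-1])
print(o['tool_pos'],o['contact_force'])
E
```

```text
t: 10.52
tool_pos: [0.5273, 0.313, 0.1598]
tool_rot: [-2.298, -2.142, 0.001]
contact_force: [0.1, -0.8, -1.3]
opening: 0.0169
grip_force: 29.3
t: 11.28
tool_pos: [0.5277, 0.3131, 0.1425]
tool_rot: [2.298, 2.142, 0.001]
contact_force: [0.6, -0.4, -0.5]
opening: 0.0171
grip_force: 29.3
[0.52770655 0.3131394  0.14250408] [ 0.61026286 -0.37892033 -0.48145095]
```

View pics/m5.png

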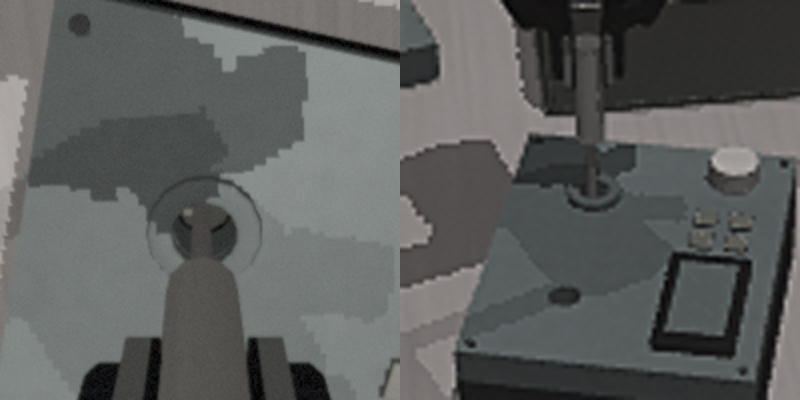

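The tip is centred inside the collared hole, at wrist crop (205,205), with the mouth around (205,228). It touches nothing yet. Now I press in stages.

```bash
python3 -m crank '[{"offset":[0,0,0.003],"twist":[0,0,0]},{"offset":[0,0,0.006],"twist":[0,0,0]},{"offset":[0,0,0.008],"twist":[0,0,0]},{"offset":[0,0,0.009],"twist":[0,0,0]},{"offset":[0,0,0.009],"twist":[0,0,0]},{"offset":[0,0,0.009],"twist":[0,0,0]},{"offset":[0,0,0.009],"twist":[0,0,0]}]'
python3 -m crank '[{"offset":[0,0,0.001],"twist":[0,0,0]},{"offset":[0,0,0.002],"twist":[0,0,0]},{"offset":[0,0,0.002],"twist":[0,0,0]},{"offset":[0,0,0.002],"twist":[0,0,0]},{"offset":[0,0,0.002],"twist":[0,0,0]}]'
```

```text
t: 12.25
tool_pos: [0.5278, 0.3131, 0.1336]
tool_rot: [2.298, 2.142, 0.001]
contact_force: [0.2, 0.3, 3.5]
opening: 0.0168
grip_force: 29.7
t: 12.88
tool_pos: [0.5278, 0.3131, 0.1315]
tool_rot: [2.298, 2.142, 0.001]
contact_force: [0.3, 0.4, 4.7]
opening: 0.0167
grip_force: 29.8
```

```bash
python3 -m crank '[{"offset":[0,0,0.001],"twist":[0,0,0]},{"offset":[0,0,0.0015],"twist":[0,0,0]},{"offset":[0,0,0.0015],"twist":[0,0,0]},{"offset":[0,0,0.0015],"twist":[0,0,0]},{"offset":[0,0,0.0015],"twist":[0,0,0]},{"offset":[0,0,0.0015],"twist":[0,0,0]},{"offset":[0,0,0.0015],"twist":[0,0,0]}]'
python3 - <<'E'
from h import *
f=[]
for i in range(8): get_image('top'); f.append(get_obs()['contact_force'][2])
print(np.round(f,2),np.mean(f),get_obs()['tool_pos'])
E
```

```text
t: 13.75
tool_pos: [0.5276, 0.3131, 0.1299]
tool_rot: [2.298, 2.142, 0.0]
contact_force: [-0.3, 0.4, 5.0]
opening: 0.0169
grip_force: 29.9
[4.92 5.27 4.54 5.01 4.83 6.   5.54 5.26] 5.171697825871934 [0.52760279 0.3130746  0.12983222]
```

Both estimates put the button about 7 mm down: around 5.9 N net of the stylus weight, and tip z near 0.048. I'm handing it in.

```bash
python3 -c "
from station import *
print(finish_job())"
```

```text
the job is handed in; nothing more can be done
None
```

The job is handed in with the stylus held at a 30 N grip and the reset button about 7 mm down through the collared hole, an estimate from force and tip height; no verdict came back.

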